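# Short spin on the microcentrifuge

### The arm

A 6-joint arm with a two-finger parallel gripper is mounted at the origin on the work surface. World frame = base frame: x ahead of the robot, y to its left, z up, the work surface at z = 0. Lengths are in m, angles in rad, forces in N, time in s.
With the tool pointing down it reaches from about 0.425 to 0.95 m from the base axis. Payload 3.5 kg.
Tool frame: the origin (TCP) lies at the very end of the fingers, on their centre line; the grasp point (between the pads) lies 19 mm behind it; z points along the fingers, y is the line along which they close (so a half turn about z gives the same grasp; the last joint's range is limited). The gripper opens to 85 mm and grips with 20 to 120 N. Pads are 22 mm wide; open, the fingers measure 114 mm over their backs; the gripper's body (76 mm by 85 mm) begins 54 mm behind the grasp point. The pads swing forward as they close: fully open they stand 13 mm farther back than shut.
Start: joints at [1.198, 0.286, 1.577, -0, 1.279, -0.15], TCP at [0.149, 0.658, 0.231] pointing down, gripper open.
Joint ranges: [-2.77, 2.77], [-0.9, 2.22], [0.21, 2.48], [-1.53, 4.67], [0.24, 2.81], [-2.84, 2.84]. Speed limits (rad/s): [2.79, 2.79, 3.14, 3.14, 3.14, 3.14].

### API

Orientations are given as a rotation vector (axis times angle).
In Python, from rig import robot gives the robot as it stands.
- The arm moves only by the tool servo_tool, never from a script. Its argument "commands" is a list of rows, each an object of numbers: "x", "y", "z": the shift along the tool's x, y, z in m; "turn": the turn about the tool's z in degrees. A call has 1 to 10 rows; each row is the pose to reach, as a shift and turn from the pose commanded when the call began, along the tool's axes at that moment; what a row does not reach only later rows make up. A row lasts 1/10 s, in which the tool goes at most 50 mm and 8.59 degrees, less where a joint would pass 70% of its speed; a pose out of reach is approached as far as the arm can. A call with a gripper value outside its range is refused whole. "claw" is the closure, from -1 (fully open) to 1 (shut), set as the call begins (left out, the last holds). The fingers move at their own pace and stop on an object; "grip_force" is the grip in N (left out, the last holds). Time passes only in rows, so rows that repeat a pose let the fingers close. It gives the time, the measured TCP pose, the force, the opening and the grip force at its end, in the units of the state.
- robot.get_state(): the state, without advancing time (a new reading comes with each control period).
- robot.read_camera(name): name is "scene" or "top" or "wrist"; returns the picture (480x640x3 uint8, red, green, blue); there is no depth.
- robot.camera_model(name): a dict with "camera_matrix" (3x3 intrinsics, pixels), "pose" (4x4, takes a point from camera to world coordinates); the wrist camera has in their place "tool_from_camera" (4x4, takes a point from camera to tool coordinates, whose origin is the TCP and whose axes are the flange's). Camera axes: x right, y down, z forward; pixel columns grow to the right and rows downward; lengths in m; the calibration is good to about 2 mm. A picture is of the moment at which its call begins: read the wrist's pose just before it. camera_model takes no time and is no camera call.
- robot.job_done(): hands the job in; it is judged then, once.
The state is a dict: "t": time; "joint_pos": joint angles; "joint_velocities": joint speeds; "tau": joint torques, N m; "tool_pos": TCP position; "ee_rot": TCP orientation; "force": force on the tool from outside, world axes, zero at the start; "moment": the same for the moment, N m; "grip_width": finger opening in m; "gripper_force": force on a finger pad.
Only numpy, scipy, OpenCV 4.12 (cv2) and the standard library are available. Lean on these libraries where they do the work, as an engineer would, in place of code of your own. Each camera call takes 0.05 s, during which the arm holds its last target. There are 200 camera calls.

### The job

The tubes are in the rotor, so give them a short spin: switch the microcentrifuge on by pressing down the raised end of its power rocker, then push the half-open lid down fully shut, then press the long short-spin key and keep it held down, finishing while still holding it. Leave the square and round keys alone, do not lift the lid further, and do not shift the machine or pick up or disturb anything else on the bench.

Things in the scene. Friction and masses are not known exactly. Their poses are not given: they have to be found in the camera images.
- centrifuge: microcentrifuge, grey, 340 deep (x) x 300 wide (y) x 155 tall, loose, 5 kg. Origin on the bench under its centre; +x from its control panel (robot side) to its back, +y to the panel's left end. Panel: front 95 mm, rising 20 deg to the back, 95 to 130 mm high. On it in one row at x = -123: rocker y = +108, display +48, square key -22, long key -68, round key -114. Then the deck, 155 high.
- power_rocker (a joint): black power rocker switch lying across the left end of the panel, 42 long (machine's y) x 22 wide, faces meeting in a shallow V, rocking about an axis that runs up the panel's slope. 0 = off: right (-y) end stands up; 0.4 rad = on: right half down, parallel to the panel, 6 mm off it. No spring: it stays where it is left, so press it right down; 2 to 4 N near the raised end tips it.
- rocker_raised_end (a point): point on the rocker's top face 15 mm from its pivot, on the right (-y) half, the raised one while off; its end is 6 mm farther to -y. Press here or a little farther out. It goes down about 6 mm, then meets a hard stop. Moves with the rocker.
- lid (a joint): angle of the lid, rad: 0 = shut flat on the deck, larger = more open; starts half open (about 0.62 to 0.9), end stop 1.3. Stiff friction hinge: stays wherever it is left; about 2 to 5 N down near the front edge moves it.
- lid_hinge (a point): middle of the lid's hinge line, at the back of the deck, 155 mm above the bench and 145 mm behind the machine's origin; the axis runs along the machine's y.
- lid_front (a point): middle of the lid's top front edge. Lid: flat plate 200 (hinge to front edge) x 240 wide x 28 thick with a round sight glass; swings up and back about the hinge, its outer face looking up and away from the robot while open. Shut, this point is 185 mm above the bench, at x = -55 mm of the machine.
- spin_key (a joint): short-spin key, the long one: light grey cap 34 long (up the panel's slope) x 16 wide. m: 0 = up, 0.0045 = fully down, square to the panel. Spring return: it rises again when let go. Travel 4.5 mm; 1.5 N starts it, about 5 N holds it fully down. The machine spins only while it is held.
- spin_key_top (a point): centre of the short-spin key's top face, 7 mm off the panel when up; moves with it. z axis = square out of the panel.
- release_key (a joint): lid-release key, small square cap 16 x 16, next to the long key on its +y side (46 mm centre to centre). m, 0 = up, 0.0045 = down. Not to be pressed. Spring return: it rises again when let go. Travel 4.5 mm; 1.5 N starts it, about 5 N holds it fully down.
- release_key_top (a point): centre of the square key's top face, 7 mm off the panel.
- run_key (a joint): run key for timed runs, round cap 24 across, next to the long key on its -y side (46 mm centre to centre). m, 0 = up, 0.0045 = down. Not to be pressed. Spring return: it rises again when let go. Travel 4.5 mm; 1.5 N starts it, about 5 N holds it fully down.
- run_key_top (a point): centre of the round key's top face, 7 mm off the panel.
- tube_rack: white wire-type tube rack with teal-capped sample tubes, 200 x 100 x 102 tall, 0.45 kg, loose, beside the machine's +y flank; origin under its centre. Bystander.
- beaker: empty glass beaker, 72 wide, 95 tall, loose, beside the machine's -y flank; origin under its centre. Bystander.
- flask: conical glass flask, 82 wide at the foot, 122 tall, loose, beside the machine's -y flank; origin under its centre. Bystander.
- reagent_bottle: amber reagent bottle with black cap, 64 wide, 135 tall, loose, beside the machine's -y flank; origin under its centre. Bystander.
- tip_box: pipette-tip box, grey with clear lid, 88 x 118 x 62 tall, loose, in front of the machine (robot side); origin under its centre. Bystander.
- spatula: slim steel lab spatula lying flat, 170 long along its own x, 12 wide, 5 thick, loose, in front of the machine; origin under its middle. Bystander.
- skirted_tube: capped plastic tube standing on its own foot, 35 wide, 111 tall, loose, ahead of the machine's front +y corner; origin under its centre. Bystander.

How it is judged:
By the outcome, as a careful person would: the job done as asked, in the order asked, and still so for the second after the job is handed in, while the arm keeps its last pose, push and grip.
It also fails if it takes over 45 s, if anything falls off the work surface, if the arm or the gripper's body presses on something with over 40 N, if the wrist force passes 120 N, or if a joint passes its speed limit or range.

## Working session

There is one attempt and no reset: what is moved stays moved. The work goes in short steps, Python scripts to look and compute and a tool call to move; the robot and the scene stay as the last step left them, time stands still between calls to the robot, and variables do not carry over. Pictures are saved under pics/ and viewed, at most 10 in all, crops included, and the job is handed in when it is done.

Besides the shell and the picture viewer there is one more tool, called as name(argument=value, ...) on one line, values as JSON. servo_tool: Moves the arm, as the interface text tells. Its arguments: {"type":"object","properties":{"commands":{"type":"array","items":{"type":"object","properties":{"x":{"type":"number"},"y":{"type":"number"},"z":{"type":"number"},"turn":{"type":"number"}}}},"claw":{"type":"number"},"grip_force":{"type":"number"}},"required":["commands"]}

```bash
mkdir -p pics; cat > h.py <<'E'
import numpy as np, cv2
from rig import robot
def snap(n,f):
    im=robot.read_camera(n); cv2.imwrite('pics/'+f,im[:,:,::-1]); return im
def ray(n,px):
    m=robot.camera_model(n); K=np.array(m['camera_matrix']); T=np.array(m['pose'])
    p=cv2.undistortPoints(np.array([[px]],float),K,None)[0,0]
    d=T[:3,:3]@np.array([p[0],p[1],1]); return T[:3,3],d
def onz(n,px,z):
    o,d=ray(n,px); return o+d*(z-o[2])/d[2]
def proj(n,P):
    m=robot.camera_model(n); K=np.array(m['camera_matrix']); T=np.linalg.inv(np.array(m['pose']))
    q=K@(T[:3,:3]@np.array(P,float)+T[:3,3]); return q[:2]/q[2]
E
python3 - <<'E'
from h import *
snap('scene','s0.png');snap('top','t0.png')
for n in('scene','top'):
    m=robot.camera_model(n);print(np.round(m['camera_matrix'],1),np.round(m['pose'],3))
print({k:np.round(v,3) for k,v in robot.get_state().items()})
print(np.round(robot.camera_model('wrist')['tool_from_camera'],3))
E
```

```text
[[598.2   0.  329.8]
 [  0.  598.2 236.5]
 [  0.    0.    1. ]] [[ 0.955  0.233 -0.183  0.774]
 [ 0.296 -0.768  0.568 -0.553]
 [-0.008 -0.597 -0.802  0.97 ]
 [ 0.     0.     0.     1.   ]]
[[455.2   0.  321.7]
 [  0.  455.2 238.2]
 [  0.    0.    1. ]] [[-0.    -0.999  0.049  0.511]
 [-1.     0.001  0.011  0.018]
 [-0.011 -0.049 -0.999  0.972]
 [ 0.     0.     0.     1.   ]]
{'t': np.float64(0.1), 'joint_pos': array([ 1.198,  0.287,  1.578,  0.   ,  1.279, -0.15 ]), 'joint_velocities': array([ 0.001, -0.002, -0.006,  0.001, -0.004, -0.001]), 'tau': array([ 0.0000e+00, -4.0729e+01, -2.9370e+01, -0.0000e+00,  3.0000e-03,
        0.0000e+00]), 'tool_pos': array([0.149, 0.658, 0.23 ]), 'ee_rot': array([-3.490e-01, -3.122e+00,  3.000e-03]), 'force': array([0.136, 0.346, 0.242]), 'moment': array([ 0.022, -0.005, -0.026]), 'gripper_force': np.float64(0.0), 'grip_width': np.float64(0.086)}
[[ 0.    -0.948 -0.32   0.082]
 [ 1.     0.     0.    -0.   ]
 [-0.    -0.32   0.948 -0.143]
 [ 0.     0.     0.     1.   ]]
```

View pics/s0.png

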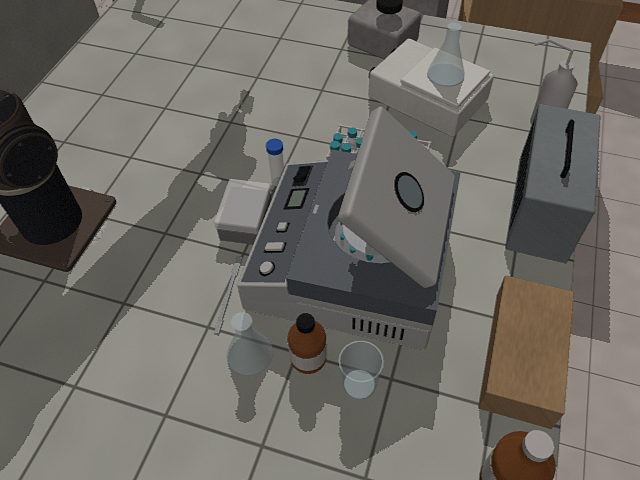

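View pics/t0.png

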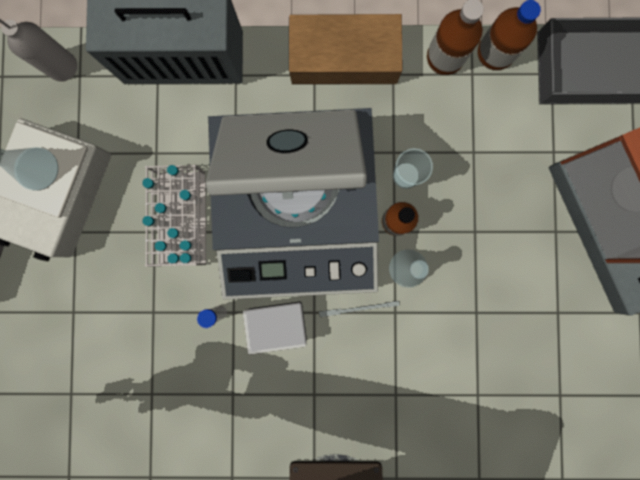

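Both views show the machine facing the robot. In the top view the rocker is near (241,274), the display (272,270), the square key (309,271), the long key (334,270) and the round key (359,269). The lid front edge runs along row ~185, columns 208–366. In the scene view the keys are near (282,227), (274,246) and (266,268).

```bash
cat > m.py <<'E'
from h import *
from scipy.optimize import least_squares
def cents(f,box,thr):
    im=cv2.imread('pics/'+f); g=im.min(2); x0,y0,x1,y1=box
    n,l,s,c=cv2.connectedComponentsWithStats((g[y0:y1,x0:x1]>thr).astype(np.uint8))
    return [(c[i]+[x0,y0],s[i,4],s[i,:4]) for i in range(1,n) if 20<s[i,4]<700]
for f,b in(('t0.png',(295,258,372,283)),('s0.png',(255,217,292,280))):
    for t in (120,150):
        print(f,t,[(np.round(c,1),int(a),list(s[2:])) for c,a,s in cents(f,b,t)])
E
python3 m.py
python3 - <<'E'
from h import *
t=cv2.imread('pics/t0.png')[100:310,195:395]; s=cv2.imread('pics/s0.png')[100:320,225:475]
cv2.imwrite('pics/c0.png',np.hstack([cv2.resize(t,(400,420),interpolation=2)[:420],cv2.resize(s,None,fx=1.6,fy=1.6,interpolation=2)[:352].copy() if 0 else cv2.resize(s,(400,420),interpolation=2)]))
E
```

```text
t0.png 120 [(array([333.8, 270.4]), 122, [np.int32(9), np.int32(16)]), (array([358.5, 269.4]), 105, [np.int32(12), np.int32(12)]), (array([309.5, 271.9]), 54, [np.int32(8), np.int32(7)])]
t0.png 150 [(array([334. , 270.4]), 89, [np.int32(7), np.int32(14)]), (array([358.5, 269.2]), 78, [np.int32(10), np.int32(10)]), (array([309.5, 271.6]), 34, [np.int32(6), np.int32(6)])]
s0.png 120 [(array([256.4, 221. ]), 37, [np.int32(5), np.int32(11)]), (array([259.9, 229.8]), 54, [np.int32(12), np.int32(28)]), (array([281.3, 225.4]), 43, [np.int32(9), np.int32(7)]), (array([274. , 245.2]), 106, [np.int32(18), np.int32(7)]), (array([265.4, 266.4]), 94, [np.int32(12), np.int32(10)])]
s0.png 150 []
```

View pics/c0.png

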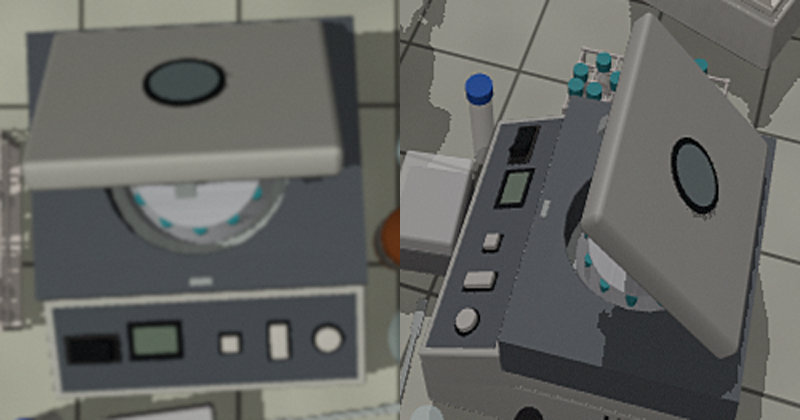

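The crop shows the three light caps cleanly. The lid's front top edge runs in the top view from about (209,183) to (364,177), and in the scene view from about (379,108) to (345,208). I'll now fit the machine pose and lid angle to these points.

```bash
cat > f.py <<'E'
from h import *
from scipy.optimize import least_squares
c,s=np.cos(np.radians(20)),np.sin(np.radians(20))
def pan(y,h): return np.array([-.123-h*s,y,.095+.047*s/c+h*c])
def W(p,P): a=p[2]; return np.array([p[0]+np.cos(a)*P[0]-np.sin(a)*P[1],p[1]+np.sin(a)*P[0]+np.cos(a)*P[1],P[2]])
obs={'top':[(309.5,271.8),(333.9,270.4),(358.5,269.3)],'scene':[(281.3,225.4),(274,245.2),(265.4,266.4)]}
def res(p,ns): return np.concatenate([proj(n,W(p,pan(y,.007)))-o for n in ns for y,o in zip((-.022,-.068,-.114),obs[n])])
for ns in (['top'],['scene'],['top','scene']):
    r=least_squares(res,[.6,.05,0],args=(ns,)); p=r.x; print(ns,np.round(p,4),'res',np.round(r.fun,1))
def lid(t,y,rr=.2): return np.array([.145-rr*np.cos(t)+.03*np.sin(t),y,.155+rr*np.sin(t)+.03*np.cos(t)])
lo={'top':[(209,183),(364,177)],'scene':[(379,108),(345,208)]}
def rl(t): return np.concatenate([proj(n,W(p,lid(t[0],y)))-o for n in lo for y,o in zip((.12,-.12),lo[n])])
q=least_squares(rl,[.75]);th=q.x[0];print('lid',th,np.round(q.fun,1),W(p,lid(th,0)))
print('rocker c',proj('top',W(p,pan(.108,.006))),proj('scene',W(p,pan(.108,.006))),'corners',[np.round(proj('top',W(p,(-.17,y,.095)))) for y in(.15,-.15)],[np.round(proj('scene',W(p,(-.17,y,.095)))) for y in(.15,-.15)])
print('raised',W(p,pan(.093,.012)),'key',W(p,pan(-.068,.007)))
st=robot.get_state();from scipy.spatial.transform import Rotation as R
M=R.from_rotvec(st['ee_rot']).as_matrix();print(st['tool_pos'],M.round(3))
for d in (0,): print('turn to align deg', np.degrees(np.arctan2(M[1,1],M[0,1])-np.pi/2-p[2]))
E
python3 f.py
```

```text
['top'] [0.6147 0.079  0.0507] res [-0.1 -0.   0.1  0.1  0.  -0.1]
['scene'] [0.6138 0.0767 0.0473] res [ 0.2 -0.2 -0.3  0.1  0.1  0.1]
['top', 'scene'] [0.6142 0.0778 0.0486] res [ 0.4  0.3  0.5  0.5  0.5  0.4  0.6 -0.5  0.2 -0.3  0.6 -0.3]
lid 0.7169696337827769 [-4.8  2.2  3.2 -0.1  0.9 -3.9  0.9  6.5] [0.62810749 0.07850024 0.30903469]
rocker c [240.71882688 275.26049983] [302.01214609 173.43543077] corners [array([222., 299.]), array([378., 292.])] [array([287., 162.]), array([236., 285.])]
raised [0.48269697 0.16453471 0.12338291] key [0.49222993 0.00380809 0.11868445]
[0.14890897 0.65776981 0.23007471] [[-0.975  0.221 -0.001]
 [ 0.221  0.975 -0.002]
 [ 0.    -0.002 -1.   ]]
turn to align deg -15.549935382538083
```

servo_tool(commands=[{"z": -0.01, "turn": -8}, {"z": -0.02, "turn": -15.5}, {"z": -0.02, "turn": -15.5}, {"z": -0.02, "turn": -15.5}], claw=1, grip_force=40)

```text
invalid input
```

```bash
cat > g.py <<'E'
import sys; from h import *
from scipy.spatial.transform import Rotation as R
p=np.array([.6142,.0778,.0486])
st=robot.get_state(); M=R.from_rotvec(st['ee_rot']).as_matrix(); T=st['tool_pos']
a=p[2];Rm=np.array([[np.cos(a),-np.sin(a),0],[np.sin(a),np.cos(a),0],[0,0,1]])
o=np.array([p[0],p[1],0])
print('t',round(st['t'],2),'tcp in machine',np.round(Rm.T@(T-o),4),'F',np.round(st['force'],1),'yaw',round(np.degrees(np.arctan2(M[1,1],M[0,1])-np.pi/2-a),2),'w',st['grip_width'])
if len(sys.argv)>3:
    print('shift',np.round(M.T@(Rm@np.array([float(v) for v in sys.argv[1:4]])+o-T),4))
E
python3 g.py -.134 .089 .25
```

```text
t 0.1 tcp in machine [-0.4366  0.6019  0.2301] F [0.1 0.3 0.2] yaw -15.55 w 0.08554691836464486
shift [-0.429  -0.4131 -0.0192]
```

servo_tool(commands=[{"x": 0, "y": 0, "z": -0.01, "turn": -8}, {"x": 0, "y": 0, "z": -0.02, "turn": -15.5}, {"x": 0, "y": 0, "z": -0.02, "turn": -15.5}, {"x": 0, "y": 0, "z": -0.02, "turn": -15.5}], claw=1, grip_force=40)

```text
t: 0.5
tool_pos: [0.149, 0.6582, 0.2509]
ee_rot: [0.071, -3.141, 0.001]
force: [0.3, 0.7, -0.1]
grip_width: 0.0281
gripper_force: 0.0
```

```bash
python3 g.py -.134 .089 .25
```

```text
t 0.5 tcp in machine [-0.4364  0.6023  0.2509] F [ 0.3  0.7 -0.1] yaw -0.2 w 0.028090059978704517
shift [-0.3043 -0.5122  0.001 ]
```

servo_tool(commands=[{"x": -0.02, "y": -0.04, "z": 0}, {"x": -0.04, "y": -0.08, "z": 0}, {"x": -0.065, "y": -0.12, "z": 0}, {"x": -0.09, "y": -0.16, "z": 0}, {"x": -0.115, "y": -0.2, "z": 0}, {"x": -0.14, "y": -0.24, "z": 0}, {"x": -0.165, "y": -0.28, "z": 0}, {"x": -0.19, "y": -0.32, "z": 0}, {"x": -0.21, "y": -0.36, "z": 0}, {"x": -0.23, "y": -0.39, "z": 0}])

```text
invalid input
```

```bash
python3 g.py -.134 .089 .15
```

```text
t 0.5 tcp in machine [-0.4364  0.6023  0.2509] F [ 0.3  0.7 -0.1] yaw -0.2 w 0.028090059978704517
shift [-0.3043 -0.5122  0.101 ]
```

All four keys are needed in every row.

servo_tool(commands=[{"x": -0.02, "y": -0.04, "z": 0, "turn": 0}, {"x": -0.04, "y": -0.08, "z": 0, "turn": 0}, {"x": -0.065, "y": -0.12, "z": 0, "turn": 0}, {"x": -0.09, "y": -0.16, "z": 0, "turn": 0}, {"x": -0.115, "y": -0.2, "z": 0, "turn": 0}, {"x": -0.14, "y": -0.24, "z": 0, "turn": 0}, {"x": -0.165, "y": -0.28, "z": 0, "turn": 0}, {"x": -0.19, "y": -0.32, "z": 0, "turn": 0}, {"x": -0.21, "y": -0.36, "z": 0, "turn": 0}, {"x": -0.23, "y": -0.39, "z": 0, "turn": 0}])

```text
t: 1.5
tool_pos: [0.3977, 0.2774, 0.2504]
ee_rot: [0.069, -3.14, 0.001]
force: [0.4, 0.0, -0.1]
grip_width: -0.0
gripper_force: 0.0
```

```bash
python3 g.py -.134 .089 .15
```

```text
t 1.5 tcp in machine [-0.2065  0.2099  0.2504] F [ 0.4  0.  -0.1] yaw -0.25 w -3.8250199375262225e-05
shift [-0.0732 -0.1205  0.1004]
```

servo_tool(commands=[{"x": -0.02, "y": -0.035, "z": 0, "turn": 0.3}, {"x": -0.045, "y": -0.07, "z": 0, "turn": 0.3}, {"x": -0.065, "y": -0.105, "z": 0.02, "turn": 0.3}, {"x": -0.073, "y": -0.12, "z": 0.05, "turn": 0.3}, {"x": -0.073, "y": -0.12, "z": 0.08, "turn": 0.3}, {"x": -0.073, "y": -0.12, "z": 0.1, "turn": 0.3}, {"x": -0.073, "y": -0.12, "z": 0.1, "turn": 0.3}, {"x": -0.073, "y": -0.12, "z": 0.1, "turn": 0.3}])

```text
t: 2.3
tool_pos: [0.4758, 0.1633, 0.151]
ee_rot: [0.065, -3.14, 0.0]
force: [0.3, 0.4, 0.9]
grip_width: -0.0002
gripper_force: 0.0
```

```bash
python3 g.py -.134 .089 .118; python3 - <<'E'
from h import *
a=snap('wrist','w1.png'); s=snap('scene','s1.png')
cv2.imwrite('pics/c1.png',np.hstack([cv2.resize(a[:,:,::-1],(400,300)),cv2.resize(s[110:290,220:460,::-1],(400,300))]))
E
```

```text
t 2.3 tcp in machine [-0.1341  0.0922  0.151 ] F [0.3 0.4 0.9] yaw -0.41 w -0.00015006666576302497
shift [-0.0002 -0.0032  0.033 ]
```

View pics/c1.png

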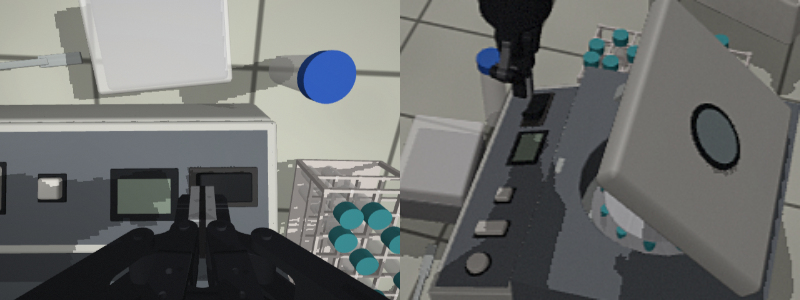

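The wrist view shows the closed fingertips (about px (203,195) in the half-size view) over the right end of the rocker, which spans columns 193–255. I'll press down in small steps and watch the force.

servo_tool(commands=[{"x": 0, "y": -0.003, "z": 0.01, "turn": 0}, {"x": 0, "y": -0.003, "z": 0.018, "turn": 0}, {"x": 0, "y": -0.003, "z": 0.022, "turn": 0}, {"x": 0, "y": -0.003, "z": 0.026, "turn": 0}, {"x": 0, "y": -0.003, "z": 0.028, "turn": 0}, {"x": 0, "y": -0.003, "z": 0.03, "turn": 0}, {"x": 0, "y": -0.003, "z": 0.031, "turn": 0}])

```text
t: 3.1
tool_pos: [0.477, 0.16, 0.1209]
ee_rot: [-0.067, 3.139, -0.001]
force: [-0.2, -4.1, 4.5]
grip_width: -0.0
gripper_force: 2.6
```

```bash
python3 g.py
```

```text
t 3.1 tcp in machine [-0.1331  0.0887  0.1209] F [-0.2 -4.1  4.5] yaw -0.34 w -1.0671643171196757e-05
```

servo_tool(commands=[{"x": 0, "y": 0, "z": 0.001, "turn": 0}, {"x": 0, "y": 0, "z": 0.002, "turn": 0}, {"x": 0, "y": 0, "z": 0.003, "turn": 0}, {"x": 0, "y": 0, "z": 0.003, "turn": 0}])

```text
t: 3.5
tool_pos: [0.4766, 0.1606, 0.1175]
ee_rot: [-0.066, 3.14, 0.002]
force: [0.9, -1.1, 2.9]
grip_width: -0.0002
gripper_force: 1.3
```

```bash
python3 g.py
```

```text
t 3.5 tcp in machine [-0.1335  0.0894  0.1175] F [ 0.9 -1.1  2.9] yaw -0.39 w -0.00016207841806653548
```

servo_tool(commands=[{"x": 0, "y": 0, "z": 0.001, "turn": 0}, {"x": 0, "y": 0, "z": 0.002, "turn": 0}, {"x": 0, "y": 0, "z": 0.003, "turn": 0}, {"x": 0, "y": 0, "z": 0.003, "turn": 0}])

```text
t: 3.9
tool_pos: [0.4768, 0.1607, 0.1168]
ee_rot: [-0.067, 3.141, 0.0]
force: [-4.2, -4.0, 14.7]
grip_width: -0.0
gripper_force: 7.7
```

```bash
python3 g.py
```

```text
t 3.9 tcp in machine [-0.1332  0.0895  0.1168] F [-4.2 -4.  14.7] yaw -0.33 w -3.565036489036716e-05
```

The force rose steeply to about 15 N at 0.117 m, which fits the rocker's hard stop. Next I'll lift off, check, and move above the lid.

servo_tool(commands=[{"x": 0, "y": 0, "z": -0.02, "turn": 0}, {"x": 0, "y": 0, "z": -0.05, "turn": 0}, {"x": 0, "y": 0, "z": -0.09, "turn": 0}, {"x": 0, "y": -0.01, "z": -0.13, "turn": 0}, {"x": 0, "y": -0.03, "z": -0.17, "turn": 0}, {"x": 0, "y": -0.06, "z": -0.21, "turn": 0}, {"x": 0, "y": -0.09, "z": -0.25, "turn": 0}, {"x": 0, "y": -0.09, "z": -0.255, "turn": 0}, {"x": 0, "y": -0.09, "z": -0.255, "turn": 0}])

```text
t: 4.8
tool_pos: [0.4803, 0.0707, 0.3699]
ee_rot: [-0.065, 3.139, 0.003]
force: [-1.2, 0.4, -0.1]
grip_width: 0.0005
gripper_force: 0.0
```

```bash
python3 g.py .036 0 .36; python3 - <<'E'
from h import *
a=snap('top','t2.png'); s=snap('scene','s2.png')
cv2.imwrite('pics/c2.png',np.hstack([cv2.resize(a[240:310,210:300,::-1],(400,311),interpolation=2),cv2.resize(s[110:290,220:460,::-1],(400,311))]))
E
```

```text
t 4.8 tcp in machine [-0.1341 -0.0006  0.3699] F [-1.2  0.4 -0.1] yaw -0.4 w 0.0005201257868109075
shift [-0.1701  0.0018  0.0102]
```

View pics/c2.png

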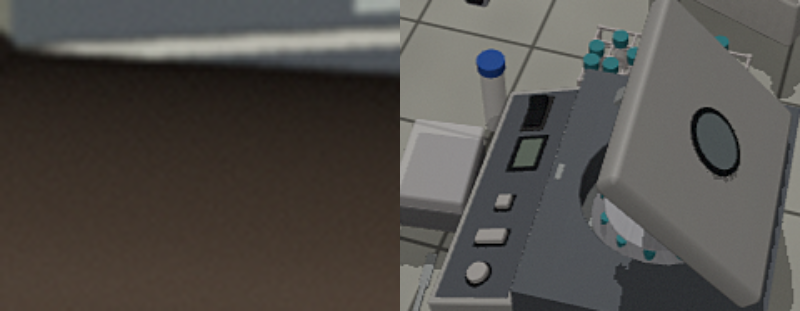

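The arm blocks the top view, but the scene view shows the rocker uncovered at about (302,173). I'll compare it before and after the press.

```bash
python3 - <<'E'
from h import *
c=[cv2.resize(cv2.convertScaleAbs(cv2.imread('pics/'+f)[155:195,280:325],alpha=2.2),(380,338),interpolation=2) for f in('s0.png','s2.png')]
cv2.imwrite('pics/c3.png',np.hstack(c))
E
```

```text
(no output)
```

View pics/c3.png

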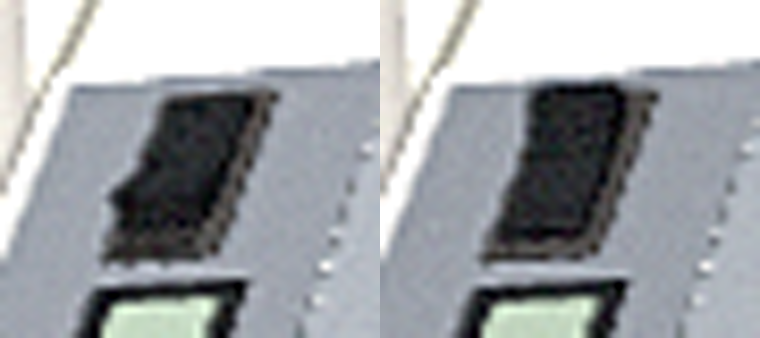

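The rocker has tipped: its right end is now down, its left end is up, and the display has not moved. Next I'll move over the lid.

servo_tool(commands=[{"x": -0.04, "y": 0.002, "z": 0, "turn": 0.3}, {"x": -0.08, "y": 0.002, "z": 0, "turn": 0.3}, {"x": -0.12, "y": 0.002, "z": 0, "turn": 0.3}, {"x": -0.16, "y": 0.002, "z": 0, "turn": 0.3}, {"x": -0.17, "y": 0.002, "z": 0.01, "turn": 0.3}, {"x": -0.17, "y": 0.002, "z": 0.025, "turn": 0.3}, {"x": -0.17, "y": 0.002, "z": 0.04, "turn": 0.3}, {"x": -0.17, "y": 0.002, "z": 0.05, "turn": 0.3}, {"x": -0.17, "y": 0.002, "z": 0.05, "turn": 0.3}])

```text
t: 5.8
tool_pos: [0.6477, 0.0799, 0.3165]
ee_rot: [0.059, -3.136, -0.0]
force: [0.2, 0.6, -0.2]
grip_width: 0.0
gripper_force: 0.0
```

```bash
python3 g.py .036 0 .299; python3 -c "
from numpy import *
for t in linspace(.72,0,13): print(round(t,2),round(.156-.185*cos(t)+.03*sin(t),4),round(.155+.185*sin(t)+.03*cos(t),4))"; python3 - <<'E'
from h import *
a=snap('wrist','w4.png'); s=snap('scene','s4.png')
cv2.imwrite('pics/c4.png',np.hstack([cv2.resize(a[:,:,::-1],(400,300)),cv2.resize(s[50:290,200:520,::-1],(400,300))]))
E
```

```text
t 5.8 tcp in machine [0.0336 0.0005 0.3165] F [ 0.2  0.6 -0.2] yaw -0.63 w 4.841213540262359e-05
shift [-0.0025 -0.0005  0.0175]
0.72 0.0367 0.2995
0.66 0.0282 0.2921
0.6 0.0203 0.2842
0.54 0.0127 0.2758
0.48 0.0058 0.267
0.42 -0.0007 0.2578
0.36 -0.0066 0.2482
0.3 -0.0119 0.2383
0.24 -0.0166 0.2281
0.18 -0.0206 0.2176
0.12 -0.0241 0.2069
0.06 -0.0269 0.196
0.0 -0.029 0.185
```

View pics/c4.png

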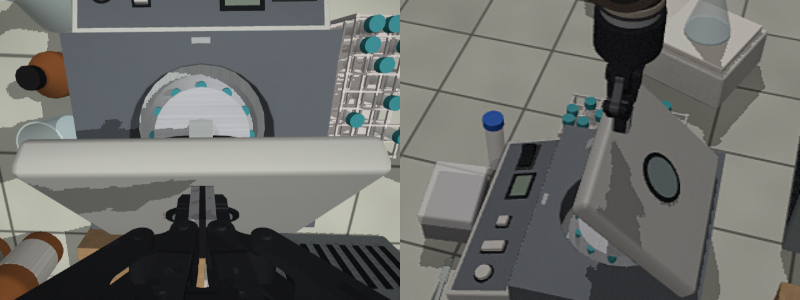

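The wrist view shows the fingertips (203,190) just behind the lid's front top edge (row ~178) and centred on the lid. I'll push it down along the arc.

servo_tool(commands=[{"x": -0.002, "y": 0, "z": 0.008, "turn": 0}, {"x": -0.002, "y": 0, "z": 0.017, "turn": 0}, {"x": 0.005, "y": 0, "z": 0.025, "turn": 0}, {"x": 0.013, "y": 0, "z": 0.033, "turn": 0}, {"x": 0.021, "y": 0, "z": 0.041, "turn": 0}, {"x": 0.028, "y": 0, "z": 0.05, "turn": 0}, {"x": 0.034, "y": 0, "z": 0.059, "turn": 0}, {"x": 0.04, "y": 0, "z": 0.068, "turn": 0}])

```text
t: 6.7
tool_pos: [0.6089, 0.0778, 0.2505]
ee_rot: [0.059, -3.14, 0.001]
force: [0.8, -1.9, 3.0]
grip_width: -0.0001
gripper_force: 1.4
```

```bash
python3 g.py -.029 0 .185
```

```text
t 6.7 tcp in machine [-0.0053  0.0003  0.2505] F [ 0.8 -1.9  3. ] yaw -0.65 w -9.870580544844893e-05
shift [ 0.0237 -0.0005  0.0656]
```

Contact at 3 N, and the lid is moving. I'll continue to the deck.

servo_tool(commands=[{"x": 0.005, "y": 0, "z": 0.01, "turn": 0}, {"x": 0.01, "y": 0, "z": 0.02, "turn": 0}, {"x": 0.014, "y": 0, "z": 0.03, "turn": 0}, {"x": 0.018, "y": 0, "z": 0.04, "turn": 0}, {"x": 0.021, "y": 0, "z": 0.05, "turn": 0}, {"x": 0.023, "y": 0, "z": 0.058, "turn": 0}, {"x": 0.024, "y": 0, "z": 0.063, "turn": 0}, {"x": 0.024, "y": 0, "z": 0.066, "turn": 0}, {"x": 0.024, "y": 0, "z": 0.067, "turn": 0}])

```text
t: 7.6
tool_pos: [0.5852, 0.0775, 0.1845]
ee_rot: [0.059, -3.139, -0.001]
force: [-2.9, -0.2, 7.2]
grip_width: -0.0005
gripper_force: 3.3
```

```bash
python3 g.py -.029 0 .185
```

```text
t 7.6 tcp in machine [-0.029   0.0012  0.1845] F [-2.9 -0.2  7.2] yaw -0.65 w -0.00048633854966351377
shift [ 0.     -0.0012 -0.0005]
```

servo_tool(commands=[{"x": 0, "y": 0, "z": 0.001, "turn": 0}, {"x": 0, "y": 0, "z": 0.002, "turn": 0}, {"x": 0, "y": 0, "z": 0.003, "turn": 0}, {"x": 0, "y": 0, "z": 0.003, "turn": 0}, {"x": 0, "y": 0, "z": 0.003, "turn": 0}])

```text
t: 8.1
tool_pos: [0.5853, 0.0775, 0.1845]
ee_rot: [0.059, -3.139, -0.0]
force: [-7.6, -1.1, 13.4]
grip_width: -0.0001
gripper_force: 6.6
```

```bash
python3 g.py -.134 -.068 .23
```

```text
t 8.1 tcp in machine [-0.0289  0.0011  0.1845] F [-7.6 -1.1 13.4] yaw -0.63 w -5.187430812078549e-05
shift [ 0.1044 -0.0703 -0.0453]
```

The height stays at 0.1845 m while the force doubles, so the lid is shut. I'll lift off and move in front, above the long key.

servo_tool(commands=[{"x": 0, "y": 0, "z": -0.015, "turn": 0}, {"x": 0, "y": 0, "z": -0.04, "turn": 0}, {"x": 0.02, "y": -0.015, "z": -0.05, "turn": 0.3}, {"x": 0.05, "y": -0.035, "z": -0.05, "turn": 0.5}, {"x": 0.08, "y": -0.055, "z": -0.05, "turn": 0.5}, {"x": 0.104, "y": -0.07, "z": -0.05, "turn": 0.5}, {"x": 0.104, "y": -0.07, "z": -0.05, "turn": 0.5}, {"x": 0.104, "y": -0.07, "z": -0.05, "turn": 0.5}])

```text
t: 8.9
tool_pos: [0.4846, 0.0035, 0.2316]
ee_rot: [-0.043, 3.14, 0.001]
force: [0.6, 0.6, -0.0]
grip_width: -0.0004
gripper_force: 0.0
```

```bash
python3 g.py -.134 -.068 .15; python3 - <<'E'
from h import *
a=snap('wrist','w5.png'); s=snap('scene','s5.png')
cv2.imwrite('pics/c5.png',np.hstack([cv2.resize(a[:,:,::-1],(400,300)),cv2.resize(s[90:330,200:520,::-1],(400,300))]))
d=cv2.absdiff(cv2.imread('pics/s0.png'),cv2.imread('pics/s5.png'))[155:205,280:325];print('mean diff near display',d[25:].mean())
E
```

```text
t 8.9 tcp in machine [-0.133  -0.0679  0.2316] F [ 0.6  0.6 -0. ] yaw -1.2 w -0.0004319778608069865
shift [ 0.001  -0.0002  0.0816]
mean diff near display 3.348148148148148
```

View pics/c5.png

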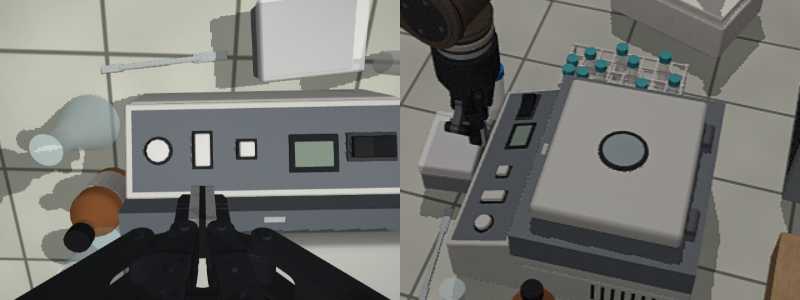

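The lid is shut and the rocker is on. In the wrist view the fingertips line up with the long key (column ~202, row ~150). I'll refine the key position from the wrist picture.

```bash
python3 - <<'E'
from h import *
from scipy.spatial.transform import Rotation as R
st=robot.get_state(); m=robot.camera_model('wrist'); K=m['camera_matrix'];X=np.array(m['tool_from_camera'])
T=np.eye(4);T[:3,:3]=R.from_rotvec(st['ee_rot']).as_matrix();T[:3,3]=st['tool_pos'];C=T@X
g=cv2.imread('pics/w5.png').min(2)[200:280,215:430]
n,l,s,c=cv2.connectedComponentsWithStats((g>150).astype(np.uint8))
for i in range(1,n):
    if 300<s[i,4]<3500:
        px=c[i]+[215,200]; d=C[:3,:3]@np.linalg.inv(K)@[*px,1]; P=C[:3,3]+d*(.1187-C[2,3])/d[2]
        print(px.round(1),s[i],P.round(4),'tool shift',(T[:3,:3].T@(P-T[:3,3])).round(4))
E
```

```text
[323.8 239.3] [  97   14   25   52 1211] [0.4938 0.004  0.1187] tool shift [-8.500e-03 -1.000e-04  1.129e-01]
[251.9 240.9] [ 19  23  36  36 981] [ 0.4962 -0.042   0.1187] tool shift [-0.0095 -0.0462  0.1129]
[395.7 238. ] [169  27  24  24 534] [0.4915 0.0499 0.1187] tool shift [-0.0075  0.0458  0.1129]
```

servo_tool(commands=[{"x": 0, "y": 0, "z": 0.03, "turn": -0.8}, {"x": 0, "y": 0, "z": 0.06, "turn": -0.8}, {"x": 0, "y": 0, "z": 0.085, "turn": -0.8}, {"x": 0, "y": 0, "z": 0.1, "turn": -0.8}, {"x": 0, "y": 0, "z": 0.108, "turn": -0.8}, {"x": 0, "y": 0, "z": 0.112, "turn": -0.8}, {"x": 0, "y": 0, "z": 0.114, "turn": -0.8}, {"x": 0, "y": 0, "z": 0.116, "turn": -0.8}, {"x": 0, "y": 0, "z": 0.117, "turn": -0.8}, {"x": 0, "y": 0, "z": 0.117, "turn": -0.8}])

```text
t: 10.0
tool_pos: [0.4856, 0.0036, 0.1156]
ee_rot: [-0.066, 3.138, 0.0]
force: [-1.0, 1.5, 4.2]
grip_width: -0.0004
gripper_force: 1.9
```

```bash
python3 g.py
```

```text
t 10.0 tcp in machine [-0.132  -0.0679  0.1156] F [-1.   1.5  4.2] yaw -0.36 w -0.00035943216974147307
```

servo_tool(commands=[{"x": 0, "y": 0, "z": 0.001, "turn": 0}, {"x": 0, "y": 0, "z": 0.002, "turn": 0}, {"x": 0, "y": 0, "z": 0.003, "turn": 0}, {"x": 0, "y": 0, "z": 0.003, "turn": 0}])

```text
t: 10.4
tool_pos: [0.486, 0.0033, 0.1139]
ee_rot: [-0.067, 3.138, -0.0]
force: [-2.4, 3.4, 11.7]
grip_width: -0.0002
gripper_force: 6.3
```

```bash
python3 g.py
```

```text
t 10.4 tcp in machine [-0.1317 -0.0681  0.1139] F [-2.4  3.4 11.7] yaw -0.35 w -0.0002045731365558816
```

servo_tool(commands=[{"x": 0, "y": 0, "z": 0.001, "turn": 0}, {"x": 0, "y": 0, "z": 0.0015, "turn": 0}, {"x": 0, "y": 0, "z": 0.0015, "turn": 0}, {"x": 0, "y": 0, "z": 0.0015, "turn": 0}, {"x": 0, "y": 0, "z": 0.0015, "turn": 0}])

```text
t: 10.9
tool_pos: [0.4861, 0.0033, 0.1137]
ee_rot: [-0.067, 3.138, -0.0]
force: [-5.7, 4.4, 19.4]
grip_width: -0.0
gripper_force: 9.9
```

```bash
python3 g.py; python3 - <<'E'
from h import *
a=snap('wrist','w6.png'); s=snap('scene','s6.png')
cv2.imwrite('pics/c6.png',np.hstack([cv2.resize(a[:,:,::-1],(400,300)),cv2.resize(s[90:330,200:520,::-1],(400,300))]))
E
```

```text
t 10.9 tcp in machine [-0.1316 -0.0681  0.1137] F [-5.7  4.4 19.4] yaw -0.34 w -3.7304041807287904e-05
```

View pics/c6.png

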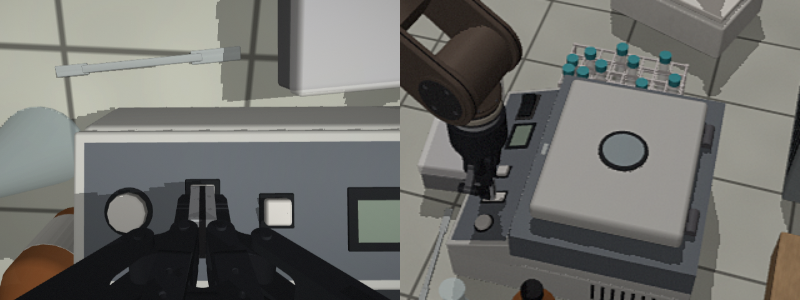

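The long key is on its hard stop, held at about 19 N. The fingers are clear of the round and square keys, the lid is shut and the rocker is on.

```bash
python3 -c "
from rig import robot
print(robot.job_done())"
```

```text
the job is handed in; nothing more can be done
None
```

I switched the rocker on, pushed the lid fully shut, and handed the job in at about 11 s with the short-spin key held on its stop at about 19 N; the square and round keys were not touched, and the pictures showed nothing else moved.

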